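# Close the bead tin, then hold the painted bottle up for a customer

## Task

A customer wants to see the slender bottle in the leaning wooden stand. First, with that bottle still in its stand, put the lid on the open round bead tin so that it sits down fully and level and let go of it, so no bead gets spilt; then draw the bottle out of its stand along its slant, turn it upright (stopper up) and finish while holding it there, still, with its base at least 15 cm above the table. Leave the lid on the tin, and do not knock the squat bottle, the air blower or the phone out of place.

Things in the scene. Friction and masses are not known exactly. Their poses are not given: they have to be found in the camera images.
- tin: Open round dark steel tin, loose, 0.4 kg, with a few large beads in the bottom (up to 23 mm above the table). Outer diameter 80 mm, height 40 mm, wall 3 mm (mouth 74 mm wide). Origin at the centre of its underside, z up.
- tin_rim (a point): Centre of the tin's mouth, at rim height, 40 mm above the tin's underside.
- lid_knob (a point): Centre of the lid's knob, z up along it. The lid is a loose dark steel disc, 86 mm wide and 4 mm thick, about 90 g, with a plain light wooden cylinder knob (20 mm wide, 28 mm tall) on top and a plug below. It starts lying plug down on the table: disc top at 10 mm, this point at 24 mm, knob top at 38 mm above the table.
- lid_seat (a point): Centre of the underside of the lid's disc, the face that comes to lie on the tin's rim (6 mm above the bottom of the plug, 18 mm below lid_knob). Axis z as lid_knob: up.
- lid: The lid as a whole; origin at the centre of the plug's bottom face, z up along the knob. The tapered plug under the disc is 6 mm deep, 69 mm wide at the disc and 62 mm at the bottom, and drops into the tin's mouth.
- stand: Fixed leaning wooden display stand: base plate 110 x 60 x 8 mm and on it a square socket slanted at 45 degrees that holds the foot of the bottle. Origin at table height, 12 mm to -x of the plate's centre; z up; x is the horizontal direction to which the bottle's stopper end leans (within 30 degrees of straight away from the robot).
- stand_socket (a point): Centre of the bottle's base when in the socket: 30 mm above the table, 12 mm to -x of the stand's origin. The socket is 24 mm deep, 33 mm wide inside and 47 mm outside across the stand's y; beyond it a tongue only 18 mm wide runs on under the bottle up to 74 mm from its base, so both sides of the bottle are free for fingers closing along the stand's y.
- bottle_center (a point): Centre of the bottle to be shown: slender, green, red-brown stopper, 115 mm long in all, a cylinder 28 mm in diameter from base to 88 mm, then neck and stopper (22 mm wide). Its z axis points from base to stopper and starts tilted 45 degrees from vertical towards the stand's x axis. This point is 57.5 mm from the base and starts 71 mm above the table.
- bottle_base (a point): Centre of the bottle's base, 57.5 mm from bottle_center along -z of the bottle.
- bottle: The bottle as a whole, about 90 g; origin at the centre of its base, z towards the stopper. It starts with its lower 24 mm in the socket with 2 to 4 mm of play; the balance point is about 10 mm nearer the base than bottle_center.
- flask: Bystander: squat round bottle standing on the table, clear and blue, 48 mm in diameter and 79 mm tall. Origin at the centre of its underside.
- blower: Bystander: blue air blower, a 52 mm ball on a small foot with a 10 mm nozzle reaching 80 mm along its x, 55 mm tall. Origin under the ball at table height.
- phone: Bystander: phone lying flat, 75 x 155 x 10 mm. Origin at the centre of its underside.

How it is judged:
By the outcome, as a careful person would: the job done as asked, in the order asked, and still so for the second after the job is handed in, while the arm keeps its last pose, push and grip.
It also fails if it takes over 54 s, if anything falls off the work surface, if the arm or the gripper's body presses on something with over 40 N, if the wrist force passes 120 N, or if a joint passes its speed limit or range.

## Robot

A 6-joint arm with a two-finger parallel gripper is mounted at the origin on the work surface. World frame = base frame: x ahead of the robot, y to its left, z up, the work surface at z = 0. Lengths are in mm, angles in rad, forces in N, time in s.
With the tool pointing down it reaches from about 325 to 925 mm from the base axis. Payload 3.1 kg.
Tool frame: the origin (TCP) lies at the very end of the fingers, on their centre line; the grasp point (between the pads) lies r.grasp_offset behind it (r.grasp_offset is the distance from the TCP to the grasp point, in mm); z points along the fingers, y is the line along which they close (so a half turn about z gives the same grasp; the last joint's range is limited). The gripper opens to 85 mm and grips with 20 to 120 N. Pads are 22 mm wide; open, the fingers measure 114 mm over their backs; the gripper's body (76 mm by 85 mm) begins 54 mm behind the grasp point. The pads swing forward as they close: fully open they stand 13 mm farther back than shut.
Start: joints at [-1.219, 0.217, 1.613, -0, 1.311, -0.112], TCP at [279.615, -558.976, 204.8] pointing down, gripper open.
Joint ranges: [-2.75, 2.75], [-0.78, 2.1], [0.31, 2.55], [-1.13, 4.27], [0.13, 2.63], [-2.58, 2.58]. Speed limits (rad/s): [2.79, 2.79, 3.14, 3.14, 3.14, 3.14].

## Interface

Orientations are given as a rotation vector (axis times angle).
In Python, from cell import status, viewer, finish_job, r gives the robot as it stands. The module is installed in compiled form; this text tells all that it offers.
- The arm moves only by the shell command python3 -m inch 'ROWS' [OPENING] [FORCE]. ROWS is JSON, a list of rows, each a list of 2 entries, a list of its own where there are three numbers: the shift along the tool's x, y, z in m, then the turn, a rotation vector about the tool's x, y, z in degrees. A call has exactly 10 rows; each row shifts and turns the commanded pose from where the row before left it, along the tool's axes as they then stand; what a row does not reach is not made up. A row lasts 1/10 s, in which the tool goes at most 50 mm and 8.59 degrees, less where a joint would pass 70% of its speed; a pose out of reach is approached as far as the arm can. A call is refused whole if a number of a shift passes 0.05 or a number of a turn 8.59, either way. A call with a gripper value outside its range is refused whole. OPENING is the opening, from -1 (shut) to 1 (fully open), set as the call begins (- or left out, the last holds). The fingers move at their own pace and stop on an object; FORCE is the grip in N (left out, the last holds). Time passes only in rows, so rows that do not move let the fingers close, or fill a call up. It gives the time, the measured TCP pose, the force, the opening and the grip force at its end, in the units of the state.
- status.state(): the state, without advancing time (a new reading comes with each control period).
- viewer.read_camera(name): name is "scene" or "top"; returns (picture, depth): 384x512x3 uint8, blue, green, red; 384x512 float32, mm along the optical axis (not along the pixel's ray), 0 where there is no reading.
- viewer.get_calibration(name): a dict with "vertical_fov" (degrees; the focal length in pixels is half the picture's height over the tangent of half this angle, whatever the lens; pixels are square), "cx", "cy" (the principal point, pixels), "R" (3x3) and "t" (3): a world point X has camera coordinates R X + t. Camera axes: x right, y down, z forward; pixel columns grow to the right and rows downward; lengths in mm; the calibration is good to about 2 mm. A picture is of the moment at which its call begins. get_calibration takes no time and is no camera call.
- finish_job(): hands the job in; it is judged then, once.
The state is a dict: "time_s": time; "joint_positions": joint angles; "qd": joint speeds; "joint_efforts": joint torques, N m; "position": TCP position; "eef_rot": TCP orientation; "contact_force": force on the tool from outside, world axes, zero at the start; "moment": the same for the moment, N m; "gripper_width": finger opening in mm; "grasp_force": force on a finger pad.
Only numpy, scipy, OpenCV 4.12 (cv2) and the standard library are available. Lean on these libraries where they do the work, as an engineer would, in place of code of your own. Each camera call takes 0.05 s, during which the arm holds its last target. There are 200 camera calls.

## Working session

There is one attempt and no reset: what is moved stays moved. The work goes in short steps, Python scripts to look and compute and a shell command to move; the robot and the scene stay as the last step left them, time stands still between calls to the robot, and variables do not carry over. Pictures are saved under pics/ and viewed, at most 11 in all, crops included, and the job is handed in when it is done.

```bash
mkdir -p pics; cat > h.py <<'E'
import numpy as np,cv2
from cell import status,viewer,r
def cam(n):
    c=viewer.get_calibration(n); p,d=viewer.read_camera(n)
    f=p.shape[0]/2/np.tan(np.radians(c["vertical_fov"])/2)
    return p,d,f,c
def cloud(d,f,c):
    v,u=np.indices(d.shape); P=np.dstack([(u-c["cx"])/f*d,(v-c["cy"])/f*d,d])
    return (P-np.array(c["t"]))@np.array(c["R"])
E
python3 - <<'E'
from h import *
for n in("scene","top"):
    p,d,f,c=cam(n); cv2.imwrite(f"pics/{n}0.png",p); np.savez(f"{n}0.npz",p=p,X=cloud(d,f,c),d=d)
    print(n,f,c["cx"],c["cy"],np.round(c["R"],3).tolist(),np.round(c["t"],1), (d==0).mean())
print(r.grasp_offset,status.state())
E
```

```text
scene 464.42950864576164 257.68761727841354 190.39268357158807 [[0.819, 0.574, 0.009], [0.347, -0.483, -0.804], [-0.457, 0.662, -0.594]] [-532.3 -113.8 1426.6] 0.003987630208333333
top 467.8890051139568 256.1993657944814 185.88648869339914 [[-0.012, -1.0, 0.023], [-0.996, 0.01, -0.09], [0.089, -0.024, -0.996]] [  38.3  606.5 1337.7] 0.0038859049479166665
18.700000000000003 {'time_s': 0.1, 'joint_positions': array([-1.21920177e+00,  2.17727146e-01,  1.61479163e+00,  1.59003154e-05,
        1.31132846e+00, -1.12201028e-01]), 'qd': array([ 0.00194778, -0.00175139, -0.00232347,  0.00105498,  0.00117669,
        0.00105781]), 'joint_efforts': array([-1.24205966e-03, -3.98078477e+01, -3.04969668e+01, -1.91198374e-04,
        4.24736179e-03,  2.35081467e-05]), 'position': array([ 279.33426112, -558.19826527,  203.55951646]), 'eef_rot': array([-3.05531960e+00, -7.21495164e-01,  3.98648330e-04]), 'contact_force': array([-0.16741885, -0.61270775,  0.26105972]), 'moment': array([-0.02507381, -0.03584691,  0.00634707]), 'grasp_force': 0.0, 'gripper_width': 85.54788785327831}
```

View pics/scene0.png

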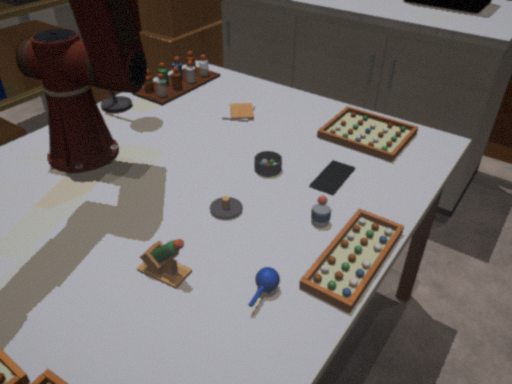

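View pics/top0.png

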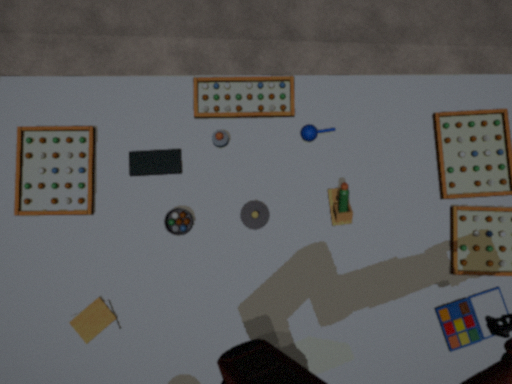

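The top view shows the stand and bottle at (343,203), lid (255,214), tin (179,220), flask (220,138), blower (309,132) and phone (155,162). The scene view shows the tin at (268,163), the lid at (226,207) and the bottle leaning away from the robot at (168,250).

```bash
python3 - <<'E'
from h import *
box={"top":{"tin":(155,198,205,243),"lid":(235,194,275,234),"stand":(322,175,362,232),"flask":(208,126,234,150),"blower":(298,120,340,146),"phone":(125,145,186,180)},
"scene":{"tin":(250,148,286,178),"lid":(206,193,246,222),"stand":(132,232,196,288)}}
for n in box:
    z=np.load(f"{n}0.npz"); p,X=z["p"],z["X"]
    hsv=cv2.cvtColor(p,cv2.COLOR_BGR2HSV)
    print(n,"table z",np.round(np.median(X[255:300,150:200,2] if n=="top" else X[300:350,100:150,2]),1))
    for k,(a,b,e,g) in box[n].items():
        h=hsv[b:g,a:e].astype(int); x=X[b:g,a:e]
        q=x[...,2]>5
        P=x[q]
        print(k,"n",q.sum(),"med",np.round(np.median(P,0),1),"min",np.round(np.percentile(P,2,axis=0),1),"max",np.round(np.percentile(P,98,axis=0),1))
        if k in("tin",):
            m=((h[...,2]<75)).astype(np.uint8); c=max(cv2.findContours(m,0,1)[0],key=cv2.contourArea); print(" dark ellipse",cv2.fitEllipse(c),a,b); R=x[(x[...,2]>35)&(x[...,2]<46)]; print(" rim",cv2.minEnclosingCircle(R[:,:2].astype(np.float32)),R[:,2].mean())
        if k=="lid":
            m=(h[...,1]<60)&(h[...,2]<110); 
            m=m.astype(np.uint8); c=max(cv2.findContours(m,0,1)[0],key=cv2.contourArea); print(" disc ell",cv2.fitEllipse(c)); R=x[(x[...,2]>5)&(x[...,2]<16)]; print(" disc",cv2.minEnclosingCircle(R[:,:2].astype(np.float32)))
            R=x[(x[...,2]>30)]; print(" knobtop",len(R),R.mean(0) if len(R) else 0)
        if k=="stand":
            m=(h[...,0]>40)&(h[...,0]<90)&(h[...,1]>80); R=x[m]; print(" green",len(R),np.round(R.mean(0),1)); 
            s=np.linalg.svd(R-R.mean(0))[2] if len(R)>5 else 0; print(np.round(s,2))
            m=((h[...,0]<9)|(h[...,0]>172))&(h[...,1]>110)&(x[...,2]>80); R=x[m]; print(" stopper",len(R),np.round(R.mean(0),1),np.round(np.max(R,0),1))
            m=(x[...,2]>3)&(x[...,2]<13); R=x[m]; print(" plate",len(R),cv2.minAreaRect(R[:,:2].astype(np.float32)))
for n,bx in(("top",(322,175,362,232)),("top",(160,120,350,250)),("scene",(130,225,200,290))):
    p=np.load(f"{n}0.npz")["p"]; a,b,e,g=bx; cv2.imwrite(f"pics/c_{n}_{a}.png",cv2.resize(p[b:g,a:e],None,fx=4 if e-a>100 else 8,fy=4 if e-a>100 else 8,interpolation=2))
E
```

```text
top table z 0.3
tin n 561 med [507.5 258.4  19.9] min [464.  185.6   5.2] max [554.6 313.6  44.8]
 dark ellipse ((23.730512619018555, 22.97391128540039), (26.60854721069336, 28.895044326782227), 78.98291015625) 155 198
 rim ((507.214599609375, 257.2624206542969), 40.08169174194336) 39.57187636763393
lid n 703 med [524.8  36.4  10.4] min [484.4  -9.    5.3] max [566.4  77.2  41.4]
 disc ell ((19.404844284057617, 20.420169830322266), (30.103002548217773, 30.72344398498535), 29.117605209350586)
 disc ((525.7274780273438, 37.47258758544922), 76.06562805175781)
 knobtop 45 [518.96802368  41.29321934 247.89231506]
stand n 881 med [ 546.9 -206.1   44.8] min [ 484.8 -269.1    5.3] max [ 620.5 -170.7  114.5]
 green 188 [ 557.6 -210.3   79.1]
[[-0.72 -0.1  -0.69]
 [-0.11 -0.96  0.24]
 [ 0.69 -0.25 -0.68]]
 stopper 7 [ 599.3 -210.   112.2] [ 605.  -200.2  117.9]
 plate 540 ((556.054931640625, -221.33261108398438), (117.04954528808594, 167.80152893066406), 88.494140625)
flask n 257 med [742.8 134.4  51.7] min [724.7 111.3   5.5] max [772.7 158.8  81.4]
blower n 338 med [ 764.  -129.1   43.9] min
[... 419 characters left out ...]
4805) 37.585603905232794
lid n 559 med [527.8  30.9   9.4] min [484.   -3.6   6.3] max [562.6  74.9  38.1]
 disc ell ((19.818981170654297, 15.954545974731445), (20.587806701660156, 31.98171043395996), 87.87570190429688)
 disc ((521.0494384765625, 37.52131271362305), 45.262489318847656)
 knobtop 48 [549.20383274   4.80600999  65.87122188]
stand n 1516 med [ 563.2 -222.7   35.7] min [ 500.5 -246.3    5.5] max [ 603.9 -187.3  113. ]
 green 97 [ 558.6 -221.3   79.7]
[[-0.74 -0.06 -0.67]
 [-0.51  0.7   0.51]
 [ 0.44  0.71 -0.55]]
 stopper 54 [ 609.3 -221.5  122.6] [1127.5 -204.   760.8]
 plate 614 ((525.203857421875, -195.758544921875), (131.20626831054688, 160.9743194580078), 36.627750396728516)
```

```bash
python3 - <<'E'
from h import *
a=cv2.imread("pics/c_top_322.png");b=cv2.imread("pics/c_scene_130.png")
H=max(a.shape[0],b.shape[0])
o=np.zeros((H,a.shape[1]+b.shape[1],3),np.uint8);o[:a.shape[0],:a.shape[1]]=a;o[:b.shape[0],a.shape[1]:]=b
o=np.clip(o.astype(float)*1.5,0,255).astype(np.uint8)
s=min(1,800/o.shape[1],600/o.shape[0]); print(o.shape,s);cv2.imwrite("pics/stand1.png",cv2.resize(o,None,fx=s,fy=s))
E
```

```text
(520, 880, 3) 0.9090909090909091
```

View pics/stand1.png

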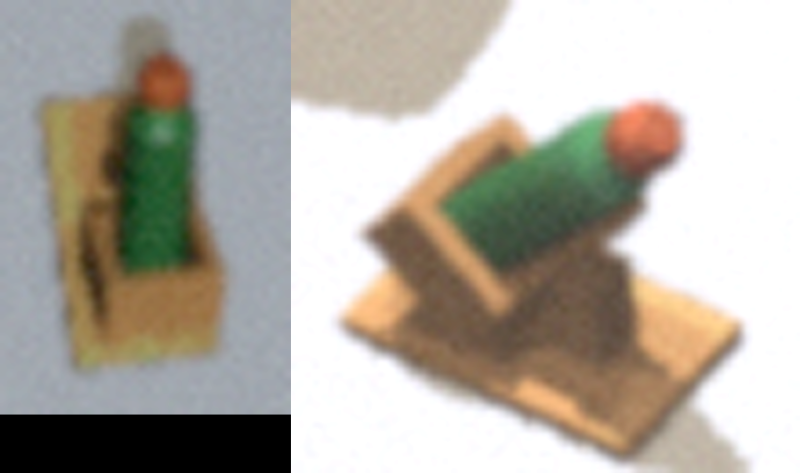

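The crop shows the bottle's stopper in the top view at about (344,186) full-image pixels. The plate's left edge runs from (328.6,188.8) to (332.7,224.8). In the scene view the plate corners are at (137,269), (192,270) and (177,287.6).

```bash
cat >> h.py <<'E'
def ray(c,n,uv,z):
    f=192/np.tan(np.radians(c["vertical_fov"])/2); R,t=np.array(c["R"]),np.array(c["t"])
    o=-R.T@t; d=R.T@np.array([(uv[0]-c["cx"])/f,(uv[1]-c["cy"])/f,1]); return o+d*(z-o[2])/d[2]
def cpair(a,b):  # triangulate: a top uv, b scene uv
    A=[];B=[]
    for n,uv in(("top",a),("scene",b)):
        c=viewer.get_calibration(n);R,t=np.array(c["R"]),np.array(c["t"]);o=-R.T@t;d=ray(c,n,uv,0)-o;d/=np.linalg.norm(d)
        M=np.eye(3)-np.outer(d,d);A.append(M);B.append(M@o)
    return np.linalg.solve(sum(A),sum(B))
E
python3 - <<'E'
from h import *
C={n:viewer.get_calibration(n) for n in("top","scene")}
I={n:np.load(f"{n}0.npz")["p"] for n in C}
def show(n,uv,z,l): print(l,n,np.round(ray(C[n],n,uv,z),1))
S=7.273
for uv in((78,362),(48,100),(218,350)): show("top",(uv[0]/S+322,uv[1]/S+175),8,"plate")
for uv in((342,318),(740,324),(632,448)): show("scene",((uv[0]-290.9)/S+130,uv[1]/S+225),8,"plate")
# masks
def blob(n,m,box):
    a,b,e,g=box; k=np.zeros(m.shape,np.uint8);k[b:g,a:e]=m[b:g,a:e]
    c=max(cv2.findContours(k,0,1)[0],key=cv2.contourArea);return cv2.fitEllipse(c),cv2.contourArea(c)
for n,bl,bt in(("top",(235,194,275,234),(155,198,205,243)),("scene",(206,190,246,222),(250,148,290,180))):
    hsv=cv2.cvtColor(I[n],cv2.COLOR_BGR2HSV).astype(int); v,s,hh=hsv[...,2],hsv[...,1],hsv[...,0]
    tab=np.median(v[bl[1]:bl[3],bl[0]:bl[2]]); 
    e,ar=blob(n,(v<110),bl); print(n,"disc",e); show(n,e[0],9,"disc")
    k=(hh>8)&(hh<30)&(s>60)&(v>60); e,ar=blob(n,k,bl); print("knob",e[0],ar); show(n,e[0],38 if n=="top" else 30,"knob")
    e,ar=blob(n,(v<100),bt); print("tin",e); show(n,e[0],40 if n=="top" else 30,"tin")
    bs=(330,175,362,200) if n=="top" else (160,230,200,260)
    k=((hh<9)|(hh>172))&(s>120); e,ar=blob(n,k,bs); print("stopper",e,ar)
    bs=(322,175,362,232) if n=="top" else (132,232,196,288)
    k=(hh>40)&(hh<90)&(s>70); e,ar=blob(n,k,bs); print("green",e,ar)
E
```

```text
plate top [ 491.4 -192.8    8. ]
plate top [ 597.9 -183.3    8. ]
plate top [ 495.5 -249.9    8. ]
plate scene [ 498.8 -250.1    8. ]
plate scene [ 598.9 -181.8    8. ]
plate scene [ 606.3 -237.4    8. ]
top disc ((254.40484619140625, 214.420166015625), (30.103002548217773, 30.72344398498535), 29.117605209350586)
disc top [524.3  37.7   9. ]
knob (254.3743438720703, 214.0785369873047) 33.5
knob top [524.5  38.3  38. ]
tin ((179.282958984375, 220.2420196533203), (28.703800201416016, 32.27560043334961), 53.29180908203125)
tin top [509.2 253.2  40. ]Traceback (most recent call last):
  File "<stdin>", line 19, in <module>
  File "<stdin>", line 11, in blob
cv2.error: OpenCV(4.12.0) /io/opencv/modules/imgproc/src/shapedescr.cpp:361: error: (-201:Incorrect size of input array) There should be at least 5 points to fit the ellipse in function 'fitEllipseNoDirect'
```

```bash
python3 - <<'E'
from h import *
from scipy.optimize import least_squares
C={n:viewer.get_calibration(n) for n in("top","scene")}
Z={n:np.load(f"{n}0.npz") for n in C}
for n,bl,bt in(("top",(235,194,275,234),(155,198,205,243)),("scene",(206,190,246,222),(250,148,290,180))):
    hsv=cv2.cvtColor(Z[n]["p"],cv2.COLOR_BGR2HSV).astype(int); X=Z[n]["X"]
    print(n,"cam",np.round(-np.array(C[n]["R"]).T@C[n]["t"]))
    a,b,e,g=bt; x=X[b:g,a:e]; P=x[(x[...,2]>36.5)&(x[...,2]<43)]
    s=least_squares(lambda q:np.hypot(P[:,0]-q[0],P[:,1]-q[1])-38.5,[507,256],loss="soft_l1",f_scale=2).x; print("rim fit",s,len(P))
    a,b,e,g=bl; x=X[b:g,a:e]; v=hsv[b:g,a:e,2]; print("lid V range",np.percentile(v,[2,25,50,75,98]))
    ok=(x[...,2]>26)&(x[...,2]<45)&(np.hypot(x[...,0]-524,x[...,1]-38)<25); print("knob pts",ok.sum(),np.round(x[ok].mean(0),1))
    m=(v<0.5*(np.percentile(v,25)+np.percentile(v,95))).astype(np.uint8)
    c=max(cv2.findContours(m,0,1)[0],key=cv2.contourArea);el=cv2.fitEllipse(c); print("disc",el[1],np.round(ray(C[n],n,(el[0][0]+a,el[0][1]+b),8),1))
    # tin, table-relative threshold
    a,b,e,g=bt; v=hsv[b:g,a:e,2]; m=(v<0.5*(np.percentile(v,10)+np.percentile(v,95))).astype(np.uint8)
    c=max(cv2.findContours(m,0,1)[0],key=cv2.contourArea);c=cv2.convexHull(c);el=cv2.fitEllipse(c); print("tin hull",el[1],el[0][0]+a,el[0][1]+b,[np.round(ray(C[n],n,(el[0][0]+a,el[0][1]+b),z)[:2],1) for z in(20,40)])
    bs=(330,175,362,200) if n=="top" else (150,230,200,262)
    a,b,e,g=bs; h=hsv[b:g,a:e]; m=((h[...,0]<11)|(h[...,0]>170))&(h[...,1]>110); k=cv2.connectedComponentsWithStats(m.astype(np.uint8)); i=1+np.argmax(k[2][1:,4]); print("stopper px",k[3][i]+[a,b],k[2][i]); 
    np.save(f"st_{n}.npy",k[3][i]+[a,b])
print("stopper tri",cpair(np.load("st_top.npy"),np.load("st_scene.npy")))
E
```

```text
top cam [ 485.   65. 1385.]
rim fit [507.41074481 257.05958142] 70
lid V range [ 54.  60. 113. 117. 120.]
knob pts 38 [525.3  37.   38.3]
disc (28.41387176513672, 28.619712829589844) [524.4  37.4   8. ]
tin hull (27.838390350341797, 30.141843795776367) 178.753173828125 220.9881362915039 [array([507.4, 257.5]), array([507.1, 254.7])]
stopper px [343.96774194 185.48387097] [11  8  7  6 31]
scene cam [1127. -694.  761.]
rim fit [504.63749882 256.65251874] 71
lid V range [ 70.  84. 144. 177. 180.]
knob pts 53 [524.4  34.6  34.7]
disc (22.078332901000977, 33.16306686401367) [527.1  31.3   8. ]
tin hull (27.03993797302246, 30.3741455078125) 267.92424392700195 163.91887950897217 [array([507.4, 255. ]), array([524.1, 229.4])]
stopper px [177.89285714 243.26785714] [24 10  9  8 56]
stopper tri [ 597.39571429 -209.22737519  106.96364432]
```

```bash
python3 -m inch '[[[0,0,0],[0,0,6.9]],[[0,0,0],[0,0,6.9]],[[0,0,0],[0,0,6.9]],[[0.0218,-0.0406,0],[0,0,0]],[[0.0218,-0.0406,0],[0,0,0]],[[0.0218,-0.0406,0],[0,0,0]],[[0.0218,-0.0406,0],[0,0,0]],[[0.0218,-0.0406,0],[0,0,0]],[[0.0218,-0.0406,0],[0,0,0]],[[0.0218,-0.0406,0],[0,0,0]]]' 1 40
python3 -m inch '[[[0.0218,-0.0406,0],[0,0,0]],[[0.0218,-0.0406,0],[0,0,0]],[[0.0218,-0.0406,0],[0,0,0]],[[0.0218,-0.0406,0],[0,0,0]],[[0.0218,-0.0406,0],[0,0,0]],[[0.0218,-0.0406,0],[0,0,0]],[[0.0218,-0.0406,0],[0,0,0]],[[0,0,0.02],[0,0,0]],[[0,0,0.02],[0,0,0]],[[0,0,0],[0,0,0]]]' 0.3
python3 - <<'E'
from h import *
from scipy.spatial.transform import Rotation as Ro
s=status.state();M=Ro.from_rotvec(s["eef_rot"]).as_matrix();print(M.round(4),s["joint_positions"],s["gripper_width"])
print("tool d",M.T@(np.array([524.8,37.3,13])-s["position"]))
E
```

```text
time_s: 1.1
position: [402.4, -258.6, 204.4]
eef_rot: [-3.137, -0.16, 0.0]
contact_force: [1.2, 0.5, 1.2]
gripper_width: 85.3
grasp_force: 0.0
time_s: 2.1
position: [521.9, 38.5, 161.0]
eef_rot: [-3.137, -0.163, 0.012]
contact_force: [-0.1, 1.3, -0.6]
gripper_width: 55.5
grasp_force: 0.0
[[ 9.946e-01  1.036e-01 -7.900e-03]
 [ 1.036e-01 -9.946e-01  4.000e-04]
 [-7.800e-03 -1.200e-03 -1.000e+00]] [-6.05546755e-02  4.87271104e-02  1.88698407e+00 -5.94356110e-05
  1.21377136e+00  1.40652054e+00] 55.51356280829725
tool d [  3.93955843   1.64856651 147.95938534]
```

```bash
python3 -m inch '[[[0.003,0.0015,0],[0,0,0]],[[0,0,0.03],[0,0,0]],[[0,0,0.03],[0,0,0]],[[0,0,0.03],[0,0,0]],[[0,0,0.02],[0,0,0]],[[0,0,0],[0,0,0]],[[0,0,0],[0,0,0]],[[0,0,0],[0,0,0]],[[0,0,0],[0,0,0]],[[0,0,0],[0,0,0]]]'
cat > go.py <<'E'
import sys
from h import *
from scipy.spatial.transform import Rotation as Ro
s=status.state();M=Ro.from_rotvec(s["eef_rot"]).as_matrix();print(M.round(4).tolist(),s["position"].round(1),s["joint_positions"].round(2),round(s["gripper_width"],1),round(s["grasp_force"],1),s["contact_force"].round(1),s["moment"].round(2))
if len(sys.argv)>3: print("tool d",(M.T@(np.array([float(a) for a in sys.argv[1:4]])-s["position"])).round(1))
E
python3 go.py 524.8 37.3 13
```

```text
time_s: 3.1
position: [529.4, 36.4, 56.3]
eef_rot: [3.137, 0.161, 0.004]
contact_force: [0.4, -0.6, 0.8]
gripper_width: 56.0
grasp_force: 0.0
[[0.9948, 0.1022, 0.0027], [0.1022, -0.9948, -0.0001], [0.0027, 0.0004, -1.0]] [529.4  36.4  56.3] [-0.06  0.2   1.94  0.    1.    1.4 ] 56.0 0.0 [ 0.4 -0.6  0.8] [ 0.03 -0.05  0.01]
tool d [-4.6 -1.4 43.3]
```

```bash
python3 -m inch '[[[-0.0045,-0.0012,0],[0,0,0]],[[0,0,0.015],[0,0,0]],[[0,0,0.015],[0,0,0]],[[0,0,0.01],[0,0,0]],[[0,0,0.003],[0,0,0]],[[0,0,0],[0,0,0]],[[0,0,0],[0,0,0]],[[0,0,0],[0,0,0]],[[0,0,0],[0,0,0]],[[0,0,0],[0,0,0]]]'
python3 go.py 524.8 37.3 13
python3 - <<'E'
from h import *
p,d,f,c=cam("scene");q,d2,f2,c2=cam("top")
cv2.imwrite("pics/lid1.png",np.clip(1.4*np.hstack([cv2.resize(p[130:230,170:300],None,fx=3,fy=3,interpolation=2),cv2.resize(q[164:264,190:320],None,fx=3,fy=3,interpolation=2)]).astype(float),0,255))
E
```

```text
time_s: 4.1
position: [524.0, 37.2, 12.3]
eef_rot: [3.137, 0.161, 0.001]
contact_force: [-1.1, -0.1, 0.4]
gripper_width: 55.6
grasp_force: 0.0
[[0.9947, 0.1024, 0.0009], [0.1024, -0.9947, -0.0], [0.0009, 0.0001, -1.0]] [524.   37.2  12.3] [-0.06  0.26  1.97  0.    0.91  1.41] 55.6 0.0 [-1.1 -0.1  0.4] [-0.   -0.01 -0.02]
tool d [ 0.8  0.  -0.7][ WARN:0@2.481] global loadsave.cpp:1063 imwrite_ Unsupported depth image for selected encoder is fallbacked to CV_8U.
```

View pics/lid1.png

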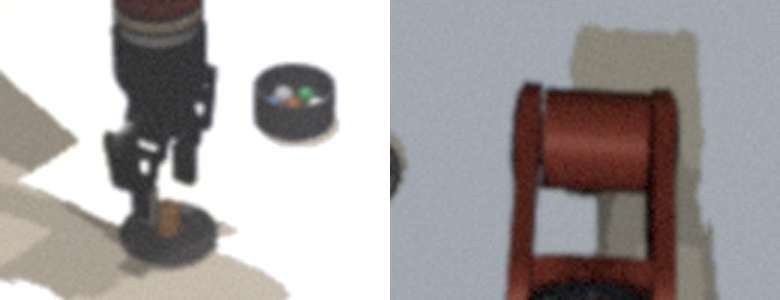

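The image shows the fingers straddling the knob at (168,215), with the tin clear to the right. I'll close on the knob and lift.

```bash
python3 -m inch '[[[0,0,-0.002],[0,0,0]],[[0,0,0],[0,0,0]],[[0,0,0],[0,0,0]],[[0,0,0],[0,0,0]],[[0,0,0],[0,0,0]],[[0,0,0],[0,0,0]],[[0,0,0],[0,0,0]],[[0,0,0],[0,0,0]],[[0,0,0],[0,0,0]],[[0,0,0],[0,0,0]]]' -1 50
python3 go.py 
python3 -m inch '[[[0,0,-0.02],[0,0,0]],[[0,0,-0.03],[0,0,0]],[[0,0,-0.03],[0,0,0]],[[0,0,-0.02],[0,0,0]],[[0,0,0],[0,0,0]],[[0,0,0],[0,0,0]],[[0,0,0],[0,0,0]],[[0,0,0],[0,0,0]],[[0,0,0],[0,0,0]],[[0,0,0],[0,0,0]]]'
python3 go.py 507 256.6 120
```

```text
time_s: 5.2
position: [523.6, 37.2, 13.8]
eef_rot: [-3.137, -0.161, 0.0]
contact_force: [-0.4, -0.0, 0.1]
gripper_width: -0.1
grasp_force: 0.0
[[0.9947, 0.1023, -0.0001], [0.1023, -0.9947, 0.0], [-0.0001, -0.0, -1.0]] [523.6  37.2  13.8] [-0.06  0.26  1.97  0.    0.91  1.41] -0.1 0.0 [-0.4 -0.   0.1] [ 0.   -0.02 -0.  ]
time_s: 6.2
position: [523.0, 37.3, 112.9]
eef_rot: [-3.137, -0.161, 0.003]
contact_force: [0.3, 0.2, 0.2]
gripper_width: -0.1
grasp_force: 0.0
[[0.9948, 0.1023, -0.0016], [0.1023, -0.9948, 0.0001], [-0.0016, -0.0003, -1.0]] [523.   37.3 112.9] [-0.06  0.11  1.93  0.    1.11  1.41] -0.1 0.0 [0.3 0.2 0.2] [ 0.04 -0.03 -0.01]
tool d [   6.5 -219.8   -7.1]
```

Nothing was gripped, so I'll look again.

```bash
python3 - <<'E'
from h import *
p,d,f,c=cam("scene");X=cloud(d,f,c);np.savez("s1.npz",p=p,X=X)
cv2.imwrite("pics/lid2.png",np.clip(1.4*cv2.resize(p[110:240,160:310],None,fx=4,fy=4,interpolation=2).astype(float),0,255).astype(np.uint8))
E
python3 - <<'E'
from h import *
z=np.load("s1.npz");p,X=z["p"],z["X"]
C=viewer.get_calibration("scene")
hsv=cv2.cvtColor(p,cv2.COLOR_BGR2HSV).astype(int)
m=(hsv[...,0]>8)&(hsv[...,0]<25)&(hsv[...,1]>70); m[:190]=0;m[235:]=0;m[:,:200]=0;m[:,260:]=0
k=cv2.connectedComponentsWithStats(m.astype(np.uint8)); 
for i in range(1,k[0]):
    if k[2][i,4]>8: print(k[2][i],k[3][i],X[k[1]==i].mean(0),ray(C,0,k[3][i],26))
E
```

```text
[223 197   7  12  67] [225.62686567 202.11940299] [544.02874492  11.24220372  49.78832435] [524.31337358  35.05680836  26.        ]
```

View pics/lid2.png

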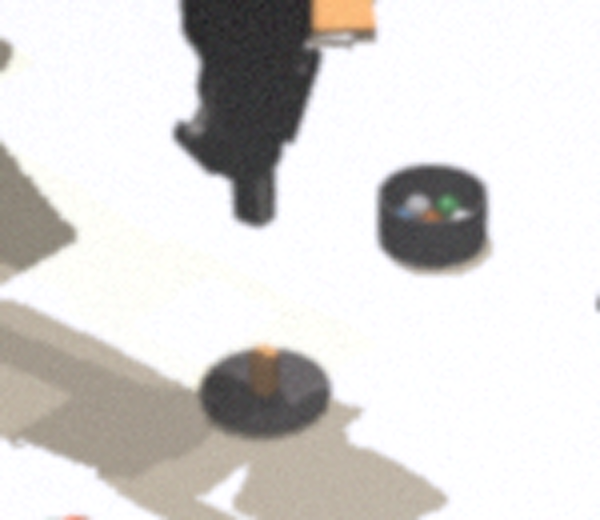

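The lid is untouched, with its knob at crop (263,370). The closed fingertips at crop (255,222) look too far from it, so I'll measure the tip in 3D.

```bash
python3 - <<'E'
from h import *
z=np.load("s1.npz");p,X=z["p"],z["X"];C=viewer.get_calibration("scene")
R,t=np.array(C["R"]),np.array(C["t"]);f=192/np.tan(np.radians(C["vertical_fov"])/2)
for P in((523,37.3,113),(524.5,36.5,38)):
    c=R@np.array(P)+t;print("proj",c[0]/c[2]*f+C["cx"],c[1]/c[2]*f+C["cy"],c[2])
v=cv2.cvtColor(p,cv2.COLOR_BGR2GRAY)
for row in range(152,168,2):
    cols=[u for u in range(215,232) if v[row,u]<60]; 
    if cols: print(row,cols[0],cols[-1],np.round(np.median(X[row,cols],0),1))
E
```

```text
proj 224.6348105816905 173.62319780876723 1145.081682784585
proj 225.8826068850657 198.16248997344567 1188.4286233136186
152 215 226 [534.5  11.3 191. ]
154 218 226 [534.3  23.4 179.3]
156 219 224 [526.9  25.1 170.1]
158 219 224 [526.5  24.5 165.6]
160 219 224 [525.4  24.5 160.2]
162 220 224 [528.2  26.6 154.7]
164 221 224 [527.2  25.4 149. ]
```

```bash
python3 - <<'E'
from h import *
z=np.load("s1.npz");p,X=z["p"],z["X"]
v=cv2.cvtColor(p,cv2.COLOR_BGR2GRAY)
for row in range(160,170): print(row,[(int(v[row,u]),*X[row,u].round().astype(int)) for u in range(218,231,2)])
E
python3 -m inch '[[[0,0,0.02],[0,0,0]],[[0,0,0.02],[0,0,0]],[[0,0,0.02],[0,0,0]],[[0,0,0],[0,0,0]],[[0,0,0],[0,0,0]],[[0,0,0],[0,0,0]],[[0,0,0],[0,0,0]],[[0,0,0],[0,0,0]],[[0,0,0],[0,0,0]],[[0,0,0],[0,0,0]]]' 0
python3 - <<'E'
from h import *
p,d,f,c=cam("scene");X=cloud(d,f,c);np.savez("s2.npz",p=p,X=X)
print(status.state()["position"],status.state()["gripper_width"])
cv2.imwrite("pics/lid3.png",np.clip(1.4*cv2.resize(p[130:230,180:280],None,fx=6,fy=6,interpolation=2).astype(float),0,255).astype(np.uint8))
E
```

```text
160 [(105, np.int64(518), np.int64(21), np.int64(159)), (44, np.int64(524), np.int64(21), np.int64(162)), (42, np.int64(527), np.int64(25), np.int64(161)), (56, np.int64(529), np.int64(30), np.int64(159)), (60, np.int64(532), np.int64(34), np.int64(158)), (105, np.int64(531), np.int64(42), np.int64(153)), (181, np.int64(386), np.int64(230), np.int64(1))]
161 [(111, np.int64(516), np.int64(23), np.int64(155)), (43, np.int64(522), np.int64(23), np.int64(157)), (44, np.int64(526), np.int64(25), np.int64(158)), (53, np.int64(529), np.int64(30), np.int64(156)), (65, np.int64(533), np.int64(33), np.int64(156)), (105, np.int64(530), np.int64(43), np.int64(150)), (181, np.int64(388), np.int64(229), np.int64(-1))]
162 [(115, np.int64(516), np.int64(23), np.int64(152)), (45, np.int64(518), np.int64(27), np.int64(151)), (49, np.int64(529), np.int64(23), np.int64(157)), (53, np.int64(530), np.int64(28), np.int64(154)), (62, np.int64(531), np.int64(34), np.int64(152)), (107, np.int64(530), np.int64(43), np.int64(147)), (178, np.int64(392), np.int64(223), np.int64(0))]
163 [(123, np.int64(517), np
[... 1984 characters left out ...]
64(404), np.int64(189), np.int64(1)), (183, np.int64(406), np.int64(196), np.int64(-2)), (181, np.int64(412), np.int64(198), np.int64(0))]
169 [(182, np.int64(389), np.int64(170), np.int64(2)), (181, np.int64(391), np.int64(176), np.int64(-1)), (181, np.int64(398), np.int64(177), np.int64(2)), (184, np.int64(400), np.int64(183), np.int64(-1)), (184, np.int64(402), np.int64(191), np.int64(-4)), (184, np.int64(409), np.int64(191), np.int64(-1)), (182, np.int64(414), np.int64(194), np.int64(-1))]
time_s: 7.25
position: [523.8, 37.2, 54.2]
eef_rot: [3.137, 0.161, 0.001]
contact_force: [0.2, 0.3, -0.5]
gripper_width: 42.6
grasp_force: 0.0
[523.7264444   37.2139653   54.03192678] 42.79973173127132
```

View pics/lid3.png

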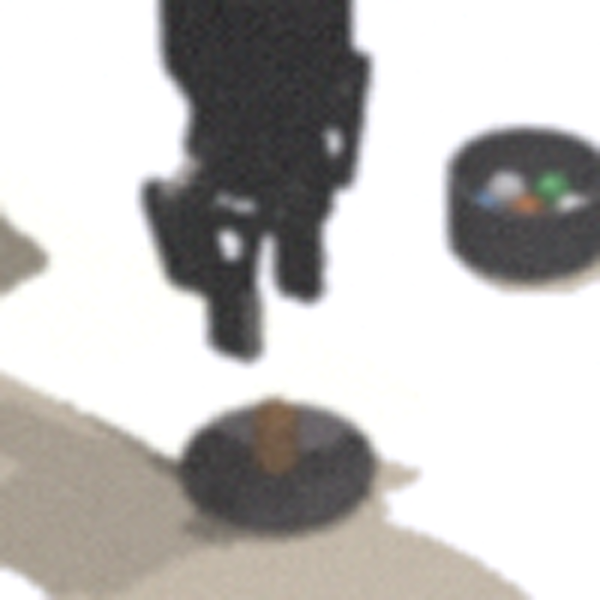

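With the gripper at (235,350) and reported z=54, the fingers clearly sit about 28 mm higher than the reported TCP. The XY is right. I'll allow for this and go lower while watching the force.

```bash
python3 -m inch '[[[0.001,0,0.02],[0,0,0]],[[0,0,0.02],[0,0,0]],[[0,0,0.01],[0,0,0]],[[0,0,0.007],[0,0,0]],[[0,0,0],[0,0,0]],[[0,0,0.004],[0,0,0]],[[0,0,0],[0,0,0]],[[0,0,0],[0,0,0]],[[0,0,0],[0,0,0]],[[0,0,0],[0,0,0]]]'
python3 - <<'E'
from h import *
p,d,f,c=cam("scene");X=cloud(d,f,c);np.savez("s3.npz",p=p,X=X)
print(status.state()["position"])
v=cv2.cvtColor(p,cv2.COLOR_BGR2GRAY)
for row in range(190,206): print(row,[(int(v[row,u]),*[int(a) for a in X[row,u].round()]) for u in range(214,225,2)])
E
```

```text
time_s: 8.3
position: [524.9, 37.3, -6.8]
eef_rot: [3.137, 0.161, 0.001]
contact_force: [-0.1, -0.4, 0.3]
gripper_width: 42.9
grasp_force: 0.0
[524.84845414  37.32533937  -6.89145494]
190 [(39, 540, -25, 108), (37, 539, -17, 103), (134, 451, 93, -1), (126, 530, 8, 83), (42, 535, 11, 84), (65, 541, 11, 87)]
191 [(37, 540, -25, 105), (39, 540, -18, 100), (118, 455, 88, 0), (142, 458, 93, -2), (52, 536, 9, 82), (88, 537, 15, 79)]
192 [(41, 540, -26, 102), (41, 541, -19, 98), (100, 540, -11, 93), (135, 462, 87, 0), (48, 536, 8, 80), (98, 536, 16, 75)]
193 [(37, 538, -24, 97), (42, 540, -19, 95), (67, 539, -10, 89), (93, 466, 84, 0), (47, 537, 7, 78), (101, 536, 16, 72)]
194 [(36, 539, -24, 95), (37, 540, -18, 92), (37, 539, -10, 86), (54, 531, 7, 72), (39, 536, 8, 74), (115, 537, 14, 70)]
195 [(33, 534, -19, 86), (37, 537, -16, 86), (39, 540, -12, 84), (40, 534, 3, 73), (38, 537, 7, 72), (113, 477, 86, -3)]
196 [(44, 528, -13, 77), (34, 539, -19, 85), (40, 538, -10, 79), (41, 535, 1, 71), (39, 539, 4, 71), (85, 514, 43, 36)]
197 [(39, 532, -17, 78), (38, 540, -19, 83), (40, 538, -10, 76)
[... 294 characters left out ...]
)]
200 [(111, 482, 39, 11), (41, 534, -13, 67), (41, 538, -10, 67), (38, 532, 4, 56), (62, 535, 9, 54), (60, 533, 18, 48)]
201 [(78, 483, 37, 10), (45, 523, 0, 51), (38, 526, 4, 50), (39, 530, 6, 51), (63, 533, 11, 49), (58, 535, 16, 46)]
202 [(48, 488, 31, 12), (40, 521, 2, 46), (36, 528, 1, 49), (41, 532, 3, 50), (62, 532, 12, 44), (62, 535, 16, 43)]
203 [(43, 488, 31, 9), (37, 520, 3, 42), (38, 525, 4, 44), (38, 533, 3, 47), (64, 533, 10, 43), (60, 533, 18, 38)]
204 [(45, 492, 27, 10), (41, 520, 2, 39), (37, 528, 0, 44), (38, 530, 6, 41), (60, 533, 10, 40), (60, 537, 13, 40)]
205 [(43, 494, 24, 10), (45, 520, 2, 36), (45, 527, 1, 40), (38, 534, 2, 42), (62, 533, 9, 37), (64, 535, 16, 34)]
```

```bash
python3 -m inch '[[[0,0,0.004],[0,0,0]],[[0,0,0.003],[0,0,0]],[[0,0,0],[0,0,0]],[[0,0,0],[0,0,0]],[[0,0,0],[0,0,0]],[[0,0,0],[0,0,0]],[[0,0,0],[0,0,0]],[[0,0,0],[0,0,0]],[[0,0,0],[0,0,0]],[[0,0,0],[0,0,0]]]' -1 50
python3 go.py
```

```text
time_s: 9.35
position: [524.8, 37.3, -13.1]
eef_rot: [-3.137, -0.161, 0.001]
contact_force: [-2.9, 0.5, 8.5]
gripper_width: 18.6
grasp_force: 48.5
[[0.9947, 0.1024, -0.0005], [0.1024, -0.9947, 0.0], [-0.0005, -0.0001, -1.0]] [524.8  37.3 -13.1] [-0.06  0.31  1.97 -0.    0.86  1.41] 18.6 48.5 [-2.9  0.5  8.5] [ 0.03  0.46 -0.01]
```

```bash
python3 -m inch '[[[0,0,-0.002],[0,0,0]],[[0,0,-0.01],[0,0,0]],[[0,0,-0.03],[0,0,0]],[[0,0,-0.03],[0,0,0]],[[0,0,-0.02],[0,0,0]],[[0,0,0],[0,0,0]],[[0,0,0],[0,0,0]],[[0,0,0],[0,0,0]],[[0,0,0],[0,0,0]],[[0,0,0],[0,0,0]]]'
python3 go.py 507 256.6 80
```

```text
time_s: 10.35
position: [523.4, 37.4, 76.3]
eef_rot: [-3.137, -0.161, 0.004]
contact_force: [0.4, 0.8, -0.2]
gripper_width: 17.9
grasp_force: 48.9
[[0.9947, 0.1023, -0.0027], [0.1023, -0.9948, 0.0002], [-0.0027, -0.0005, -1.0]] [523.4  37.4  76.3] [-0.06  0.16  1.94  0.    1.04  1.41] 17.9 48.9 [ 0.4  0.8 -0.2] [ 0.03 -0.08 -0.03]
tool d [   6.1 -219.8   -3.6]
```

```bash
python3 -m inch '[[[0.0007,-0.02,0],[0,0,0]],[[0.001,-0.04,0],[0,0,0]],[[0.001,-0.04,0],[0,0,0]],[[0.001,-0.04,0],[0,0,0]],[[0.001,-0.04,0],[0,0,0]],[[0,-0.025,0],[0,0,0]],[[0,-0.015,0],[0,0,0]],[[0,0,0],[0,0,0]],[[0,0,0],[0,0,0]],[[0,0,0],[0,0,0]]]'
python3 -m inch '[[[0,0,0],[0,0,0]],[[0,0,0],[0,0,0]],[[0,0,0],[0,0,0]],[[0,0,0],[0,0,0]],[[0,0,0],[0,0,0]],[[0,0,0],[0,0,0]],[[0,0,0],[0,0,0]],[[0,0,0],[0,0,0]],[[0,0,0],[0,0,0]],[[0,0,0],[0,0,0]]]'
python3 go.py 507 256.6 47
python3 - <<'E'
from h import *
p,d,f,c=cam("scene");X=cloud(d,f,c);np.savez("s4.npz",p=p,X=X)
q,d,f,c2=cam("top");X2=cloud(d,f,c2);np.savez("t4.npz",p=q,X=X2)
cv2.imwrite("pics/tin1.png",np.clip(1.4*np.hstack([cv2.resize(p[100:190,220:320],None,fx=4,fy=4,interpolation=2),cv2.resize(q[175:265,130:230],None,fx=4,fy=4,interpolation=2)]).astype(float),0,255).astype(np.uint8))
E
```

```text
time_s: 11.35
position: [506.8, 255.3, 77.5]
eef_rot: [3.137, 0.159, -0.001]
contact_force: [-0.6, 0.3, -1.5]
gripper_width: 18.3
grasp_force: 49.0
time_s: 12.35
position: [506.7, 256.7, 77.8]
eef_rot: [3.137, 0.161, -0.0]
contact_force: [-0.1, -0.2, -0.4]
gripper_width: 18.2
grasp_force: 49.0
[[0.9947, 0.1024, -0.0], [0.1024, -0.9947, -0.0], [-0.0, 0.0, -1.0]] [506.7 256.7  77.8] [ 0.35  0.24  1.84 -0.    1.06  1.81] 18.2 49.0 [-0.1 -0.2 -0.4] [ 0.03  0.04 -0.01]
tool d [ 0.3  0.1 30.8]
```

View pics/tin1.png

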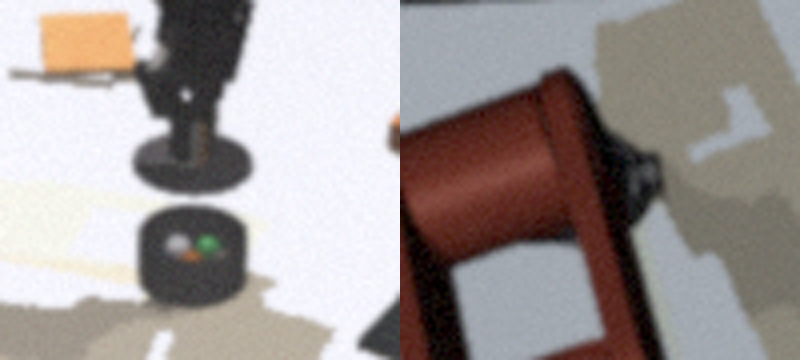

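The lid is held level above the tin, with the disc at crop (193,164) and the tin mouth at (192,228). I'll check the alignment numerically.

```bash
python3 - <<'E'
from h import *
from scipy.optimize import least_squares
C=viewer.get_calibration("scene");z=np.load("s4.npz");p,X=z["p"],z["X"]
v=cv2.cvtColor(p,cv2.COLOR_BGR2GRAY)
def left_right(rows): 
    for r_ in rows:
        cs=[u for u in range(245,292) if v[r_,u]<95]; print(r_,cs[0],cs[-1],(cs[0]+cs[-1])/2)
print("lid");left_right(range(138,149));print("tin");left_right(range(151,175,2))
x=X[133:150,250:286]; P=x[(x[...,2]>85)&(x[...,2]<115)]; print("lid pts",np.median(P,0),P[:,2].std(),cv2.minEnclosingCircle(P[:,:2].astype(np.float32)))
x=X[148:180,250:290]; P=x[(x[...,2]>36)&(x[...,2]<43)]
print(least_squares(lambda q:np.hypot(P[:,0]-q[0],P[:,1]-q[1])-38.5,[507,256],loss="soft_l1",f_scale=2).x)
E
```

```text
lid
138 254 281 267.5
139 254 281 267.5
140 254 282 268.0
141 254 282 268.0
142 254 282 268.0
143 255 281 268.0
144 255 281 268.0
145 257 279 268.0
146 259 278 268.5
147 261 275 268.0
148 267 269 268.0
tin
151 267 267 267.0
153 259 276 267.5
155 256 279 267.5
157 255 280 267.5
159 255 281 268.0
161 255 281 268.0
163 255 280 267.5
165 255 280 267.5
167 255 280 267.5
169 255 281 268.0
171 256 280 268.0
173 257 279 268.0
lid pts [512.98810112 243.31298381  99.49954535] 3.4387338628219086 ((504.3612365722656, 253.40521240234375), 44.13576126098633)
[505.1679006  255.99490625]
```

```bash
python3 - <<'E'
from h import *
C=viewer.get_calibration("scene");z=np.load("s4.npz");v=cv2.cvtColor(z["p"],cv2.COLOR_BGR2GRAY).astype(float)
R,t=np.array(C["R"]),np.array(C["t"]);f=192/np.tan(np.radians(C["vertical_fov"])/2)
def pr(P): c=R@np.array(P,float)+t;return np.round([c[0]/c[2]*f+C["cx"],c[1]/c[2]*f+C["cy"]],2)
u=np.array([.568,-.823]);c=np.array([506.7,256.7])
print("lid front bottom",[pr([*(c+43*u),zz]) for zz in(94,97,100)],"lid back top",pr([*(c-43*u),101]))
print("tin back rim",pr([*(c-40*u),40]),"tin front bottom",pr([*(c+40*u),0]),"1mm toward cam:",pr([*(c+41*u),0])-pr([*(c+40*u),0]))
print("col267-269:",[(r_,int(v[r_,267:270].mean())) for r_ in list(range(130,137))+list(range(145,154))+list(range(172,180))])
E
```

```text
lid front bottom [array([268.82, 149.56]), array([268.84, 148.62]), array([268.87, 147.68])] lid back top [268.5  131.87]
tin back rim [268.05 150.51] tin front bottom [268.05 177.07] 1mm toward cam: [0.  0.2]
col267-269: [(130, 44), (131, 53), (132, 53), (133, 55), (134, 55), (135, 55), (136, 53), (145, 49), (146, 49), (147, 57), (148, 91), (149, 140), (150, 147), (151, 97), (152, 55), (153, 45), (172, 46), (173, 47), (174, 49), (175, 49), (176, 64), (177, 96), (178, 118), (179, 123)]
```

Alignment agrees within 1–2 mm, so I'll lower the lid.

```bash
python3 -m inch '[[[0,0,0.015],[0,0,0]],[[0,0,0.015],[0,0,0]],[[0,0,0.012],[0,0,0]],[[0,0,0.006],[0,0,0]],[[0,0,0],[0,0,0]],[[0,0,0.002],[0,0,0]],[[0,0,0.002],[0,0,0]],[[0,0,0],[0,0,0]],[[0,0,0],[0,0,0]],[[0,0,0],[0,0,0]]]'
python3 go.py 507 256.6 21
```

```text
time_s: 13.45
position: [507.1, 256.8, 26.2]
eef_rot: [-3.137, -0.161, -0.001]
contact_force: [0.0, 0.2, -0.7]
gripper_width: 18.6
grasp_force: 49.0
[[0.9947, 0.1024, 0.0008], [0.1024, -0.9947, 0.0003], [0.0008, -0.0002, -1.0]] [507.1 256.8  26.2] [ 0.35  0.32  1.86 -0.    0.96  1.81] 18.6 49.0 [ 0.   0.2 -0.7] [-0.    0.02  0.07]
tool d [-0.1  0.2  5.2]
```

```bash
python3 -m inch '[[[0,0,0.001],[0,0,0]],[[0,0,0.001],[0,0,0]],[[0,0,0.001],[0,0,0]],[[0,0,0.0005],[0,0,0]],[[0,0,0.0005],[0,0,0]],[[0,0,0],[0,0,0]],[[0,0,0],[0,0,0]],[[0,0,0],[0,0,0]],[[0,0,0],[0,0,0]],[[0,0,0],[0,0,0]]]'
python3 go.py 507 256.6 21
```

```text
time_s: 14.45
position: [506.8, 256.7, 21.8]
eef_rot: [-3.137, -0.161, -0.0]
contact_force: [-0.4, -0.1, 0.1]
gripper_width: 18.3
grasp_force: 48.8
[[0.9947, 0.1023, 0.0001], [0.1023, -0.9947, 0.0], [0.0001, -0.0, -1.0]] [506.8 256.7  21.8] [ 0.35  0.32  1.86 -0.    0.95  1.81] 18.3 48.8 [-0.4 -0.1  0.1] [ 0.01  0.03 -0.03]
tool d [0.2 0.1 0.8]
```

```bash
python3 -m inch '[[[0,0,0.0005],[0,0,0]],[[0,0,0],[0,0,0]],[[0,0,0.0005],[0,0,0]],[[0,0,0],[0,0,0]],[[0,0,0.0005],[0,0,0]],[[0,0,0],[0,0,0]],[[0,0,0],[0,0,0]],[[0,0,0],[0,0,0]],[[0,0,0],[0,0,0]],[[0,0,0],[0,0,0]]]'
python3 go.py 507 256.6 21
```

```text
time_s: 15.45
position: [507.0, 256.8, 20.9]
eef_rot: [-3.137, -0.161, -0.0]
contact_force: [-3.8, 0.3, 5.7]
gripper_width: 18.6
grasp_force: 49.2
[[0.9948, 0.1023, 0.0003], [0.1023, -0.9948, 0.0002], [0.0003, -0.0002, -1.0]] [507.  256.8  20.9] [0.35 0.32 1.86 0.   0.95 1.81] 18.6 49.2 [-3.8  0.3  5.7] [ 0.04  0.35 -0.06]
tool d [ 0.   0.2 -0.1]
```

```bash
python3 -m inch '[[[0,0,0],[0,0,0]],[[0,0,0],[0,0,0]],[[0,0,0],[0,0,0]],[[0,0,0],[0,0,0]],[[0,0,0],[0,0,0]],[[0,0,0],[0,0,0]],[[0,0,-0.01],[0,0,0]],[[0,0,-0.02],[0,0,0]],[[0,0,-0.03],[0,0,0]],[[0,0,-0.03],[0,0,0]]]' 0.1
python3 -m inch '[[[0,0,-0.03],[0,0,0]],[[0,0.02,-0.03],[0,0,0]],[[0,0.045,-0.01],[0,0,0]],[[0,0.045,0],[0,0,0]],[[0,0.045,0],[0,0,0]],[[0,0.045,0],[0,0,0]],[[0,0.045,0],[0,0,0]],[[0,0.045,0],[0,0,0]],[[0,0.045,0],[0,0,0]],[[0,0.045,0],[0,0,0]]]'
python3 go.py
python3 - <<'E'
from h import *
p,d,f,c=cam("scene");X=cloud(d,f,c);np.savez("s5.npz",p=p,X=X)
q,d,f,c2=cam("top");X2=cloud(d,f,c2);np.savez("t5.npz",p=q,X=X2)
cv2.imwrite("pics/tin2.png",np.clip(1.4*np.hstack([cv2.resize(p[130:190,235:301],None,fx=6,fy=6,interpolation=2),cv2.resize(q[190:250,145:211],None,fx=6,fy=6,interpolation=2)]).astype(float),0,255).astype(np.uint8))
x=X2[200:240,160:200];P=x[(x[...,2]>40)&(x[...,2]<52)];print(len(P),P.mean(0));A=np.c_[P[:,:2]-P[:,:2].mean(0),np.ones(len(P))];print("plane",np.linalg.lstsq(A,P[:,2],rcond=None)[0],cv2.minEnclosingCircle(P[:,:2].astype(np.float32)))
E
```

```text
time_s: 16.45
position: [506.4, 256.5, 111.5]
eef_rot: [3.137, 0.161, -0.001]
contact_force: [-0.0, 0.0, 0.5]
gripper_width: 47.2
grasp_force: 0.0
time_s: 17.45
position: [545.7, -123.2, 181.4]
eef_rot: [3.137, 0.161, 0.002]
contact_force: [0.1, -0.3, -1.1]
gripper_width: 47.2
grasp_force: 0.0
[[0.9948, 0.1023, 0.0014], [0.1023, -0.9948, -0.0003], [0.0014, 0.0005, -1.0]] [ 545.7 -123.2  181.4] [-0.35  0.1   1.79  0.    1.25  1.12] 47.2 0.0 [ 0.1 -0.3 -1.1] [-0.07 -0.02  0.07]
616 [507.48985767 254.4709242   44.54944226]
plane [8.44100832e-04 1.50799744e-03 4.45494423e+01] ((507.43182373046875, 255.11756896972656), 42.827781677246094)
```

View pics/tin2.png

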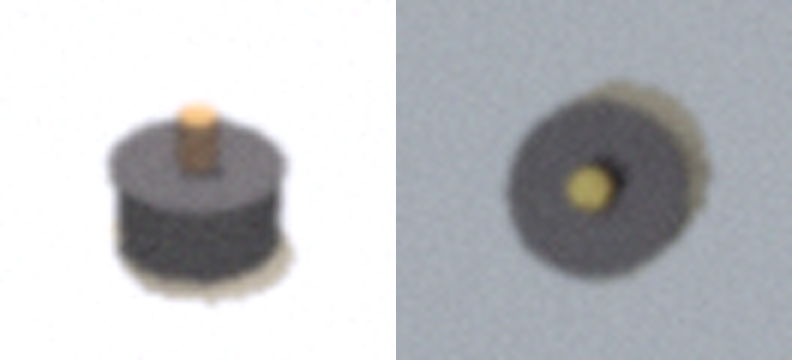

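The lid is fully seated: disc top at about 44.5 mm, slope under 0.1°, centred on the tin. Next I'll move over the bottle.

```bash
python3 -m inch '[[[0.005,0.04,0],[0,0,0]],[[0.005,0.035,0],[0,0,0]],[[0,0,0],[0,0,0]],[[0,0,0],[0,0,0]],[[0,0,0],[0,0,0]],[[0,0,0],[0,0,0]],[[0,0,0],[0,0,0]],[[0,0,0],[0,0,0]],[[0,0,0],[0,0,0]],[[0,0,0],[0,0,0]]]' 0.4
python3 go.py 565.2 -214 27
```

```text
time_s: 18.55
position: [563.3, -194.7, 180.3]
eef_rot: [-3.137, -0.161, -0.0]
contact_force: [-0.0, 0.3, -0.9]
gripper_width: 59.6
grasp_force: 0.0
[[0.9947, 0.1026, 0.0], [0.1026, -0.9947, 0.0], [0.0, -0.0, -1.0]] [ 563.3 -194.7  180.3] [-0.45  0.18  1.71  0.    1.26  1.02] 59.6 0.0 [-0.   0.3 -0.9] [-0.01 -0.02  0.  ]
tool d [-1.000e-01  1.940e+01  1.533e+02]
```

```bash
python3 -m inch '[[[0,0.0194,0],[0,0,0]],[[0,0,0.02],[0,0,0]],[[0,0,0.03],[0,0,0]],[[0,0,0.03],[0,0,0]],[[0,0,0.02],[0,0,0]],[[0,0,0],[0,0,0]],[[0,0,0],[0,0,0]],[[0,0,0],[0,0,0]],[[0,0,0],[0,0,0]],[[0,0,0],[0,0,0]]]'
python3 go.py 565.2 -214 27
python3 - <<'E'
from h import *
p,d,f,c=cam("scene");X=cloud(d,f,c);np.savez("s6.npz",p=p,X=X)
cv2.imwrite("pics/bot1.png",np.clip(1.4*cv2.resize(p[195:295,110:230],None,fx=6,fy=6,interpolation=2).astype(float),0,255).astype(np.uint8))
E
```

```text
time_s: 19.55
position: [566.3, -214.8, 81.9]
eef_rot: [3.136, 0.161, 0.004]
contact_force: [-0.1, 1.0, 0.2]
gripper_width: 59.8
grasp_force: 0.0
[[0.9947, 0.1024, 0.0024], [0.1024, -0.9947, -0.0013], [0.0023, 0.0016, -1.0]] [ 566.3 -214.8   81.9] [-0.48  0.3   1.75 -0.    1.08  0.99] 59.8 0.0 [-0.1  1.   0.2] [ 0.04 -0.04 -0.01]
tool d [-1.1 -1.  54.9]
```

View pics/bot1.png

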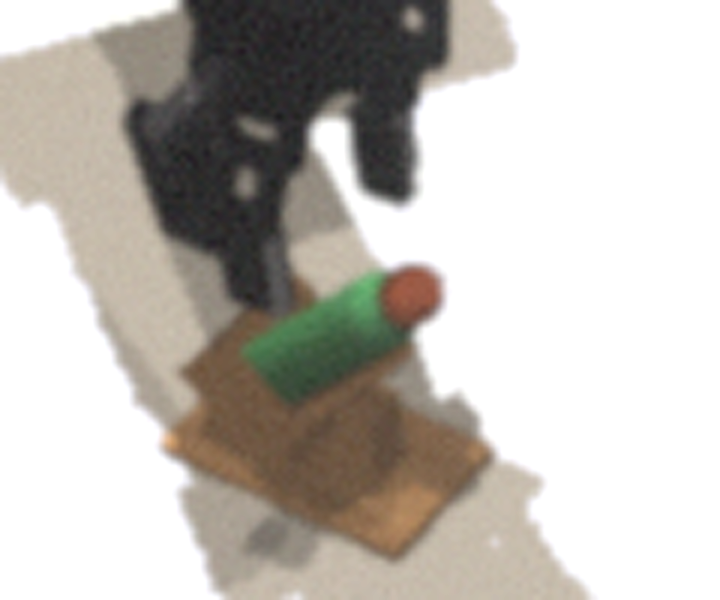

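The fingers straddle the bottle: near tip at crop (265,305), far tip at (390,200), bottle middle at about (330,330). Descending now.

```bash
python3 -m inch '[[[-0.001,-0.001,0.015],[0,0,0]],[[0,0,0.02],[0,0,0]],[[0,0,0.014],[0,0,0]],[[0,0,0.006],[0,0,0]],[[0,0,0],[0,0,0]],[[0,0,0],[0,0,0]],[[0,0,0],[0,0,0]],[[0,0,0],[0,0,0]],[[0,0,0],[0,0,0]],[[0,0,0],[0,0,0]]]'
python3 go.py 565.2 -214 27
python3 - <<'E'
from h import *
p,d,f,c=cam("scene");X=cloud(d,f,c);np.savez("s7.npz",p=p,X=X)
cv2.imwrite("pics/bot2.png",np.clip(1.4*cv2.resize(p[195:295,110:230],None,fx=6,fy=6,interpolation=2).astype(float),0,255).astype(np.uint8))
E
```

```text
time_s: 20.6
position: [564.4, -213.5, 25.7]
eef_rot: [3.137, 0.161, 0.001]
contact_force: [-0.1, -0.2, 0.0]
gripper_width: 59.9
grasp_force: 0.0
[[0.9948, 0.1023, 0.0007], [0.1023, -0.9948, -0.0003], [0.0006, 0.0004, -1.0]] [ 564.4 -213.5   25.7] [-0.48  0.38  1.78  0.    0.98  0.99] 59.9 0.0 [-0.1 -0.2  0. ] [0.05 0.02 0.02]
tool d [ 0.7  0.6 -1.3]
```

View pics/bot2.png

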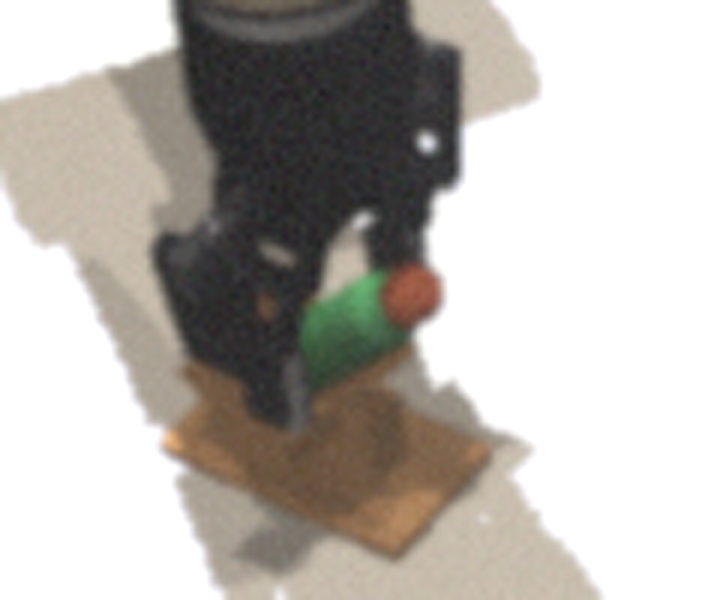

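The fingers straddle the bottle's middle, with the near tip at (285,420). I'll close, check, then draw it along the slant.

```bash
python3 -m inch '[[[0,0,0],[0,0,0]],[[0,0,0],[0,0,0]],[[0,0,0],[0,0,0]],[[0,0,0],[0,0,0]],[[0,0,0],[0,0,0]],[[0,0,0],[0,0,0]],[[0,0,0],[0,0,0]],[[0,0,0],[0,0,0]],[[0,0,0],[0,0,0]],[[0,0,0],[0,0,0]]]' -1 55
python3 go.py
python3 -m inch '[[[0.002,0,-0.002],[0,0,0]],[[0.003,0,-0.003],[0,0,0]],[[0.004,0,-0.004],[0,0,0]],[[0.005,0,-0.005],[0,0,0]],[[0.006,0,-0.006],[0,0,0]],[[0.006,0,-0.006],[0,0,0]],[[0.006,0,-0.006],[0,0,0]],[[0.008,0,-0.008],[0,0,0]],[[0.008,0,-0.008],[0,0,0]],[[0.008,0,-0.008],[0,0,0]]]'
python3 go.py
```

```text
time_s: 21.65
position: [564.1, -213.3, 25.5]
eef_rot: [-3.137, -0.161, 0.0]
contact_force: [-0.4, 2.7, 4.2]
gripper_width: 26.5
grasp_force: 54.1
[[0.9947, 0.1024, -0.0001], [0.1024, -0.9947, 0.0001], [-0.0001, -0.0001, -1.0]] [ 564.1 -213.3   25.5] [-0.48  0.38  1.78  0.    0.98  0.99] 26.5 54.1 [-0.4  2.7  4.2] [0.14 0.26 0.07]
time_s: 22.65
position: [621.7, -207.6, 82.5]
eef_rot: [3.137, 0.161, 0.004]
contact_force: [-0.1, -0.1, -0.4]
gripper_width: 26.5
grasp_force: 54.0
[[0.9948, 0.1022, 0.0028], [0.1022, -0.9948, -0.0004], [0.0027, 0.0007, -1.0]] [ 621.7 -207.6   82.5] [-0.43  0.4   1.63  0.    1.11  1.04] 26.5 54.0 [-0.1 -0.1 -0.4] [ 0.04 -0.01 -0.02]
```

```bash
python3 -m inch '[[[0,0,-0.015],[0,0,0]],[[0,0,-0.03],[0,0,0]],[[0,0,-0.035],[0,0,0]],[[0,0,-0.035],[0,0,0]],[[0,0,-0.035],[0,0,0]],[[0,0,-0.025],[0,0,0]],[[0,0,-0.01],[0,0,0]],[[0,0,0],[0,3,0]],[[0,0,0],[0,4,0]],[[0,0,0],[0,4,0]]]'
python3 go.py
python3 -m inch '[[[0,0,0],[0,4,0]],[[0,0,0],[0,4,0]],[[0,0,0],[0,4,0]],[[0,0,0],[0,4,0]],[[0,0,0],[0,4,0]],[[0,0,0],[0,4,0]],[[0,0,0],[0,4,0]],[[0,0,0],[0,4,0]],[[0,0,0],[0,2,0]],[[0,0,0],[0,0,0]]]'
python3 go.py
```

```text
time_s: 23.65
position: [619.8, -207.2, 265.8]
eef_rot: [-3.112, -0.16, -0.303]
contact_force: [-0.4, -0.1, -0.8]
gripper_width: 26.5
grasp_force: 54.0
[[0.9761, 0.1027, 0.1917], [0.1007, -0.9947, 0.0202], [0.1927, -0.0004, -0.9813]] [ 619.8 -207.2  265.8] [-0.48  0.12  1.63  0.11  1.24  0.95] 26.5 54.0 [-0.4 -0.1 -0.8] [-0.03  0.06  0.04]
time_s: 24.65
position: [617.9, -206.9, 263.4]
eef_rot: [-2.863, -0.144, -1.18]
contact_force: [0.1, 0.4, -1.4]
gripper_width: 26.5
grasp_force: 54.1
[[0.7061, 0.1016, 0.7008], [0.0699, -0.9948, 0.0738], [0.7047, -0.0031, -0.7095]] [ 617.9 -206.9  263.4] [-0.7  -0.13  2.05  0.79  0.79  0.33] 26.5 54.1 [ 0.1  0.4 -1.4] [-0.07  0.48 -0.  ]
```

```bash
python3 -m inch '[[[0,0,0],[0,0,0]],[[0,0,0],[0,0,0]],[[0,0,0],[0,0,0]],[[0,0,0],[0,0,0]],[[0,0,0],[0,0,0]],[[0,0,0],[0,0,0]],[[0,0,0],[0,0,0]],[[0,0,0],[0,0,0]],[[0,0,0],[0,0,0]],[[0,0,0],[0,0,0]]]'
python3 go.py
python3 - <<'E'
from h import *
C=viewer.get_calibration("scene")
p,d,f,c=cam("scene");X=cloud(d,f,c);q,d2,f2,c2=cam("top");X2=cloud(d2,f2,c2)
st=status.state()["position"];R,t=np.array(C["R"]),np.array(C["t"]);w=R@st+t;u,v=(int(w[0]/w[2]*f+C["cx"]),int(w[1]/w[2]*f+C["cy"]));print(u,v)
for n,I,XX in(("s",p,X),("t",q,X2)):
    h=cv2.cvtColor(I,cv2.COLOR_BGR2HSV).astype(int)
    near=(np.linalg.norm(XX-(st+[-20,0,30]),axis=2)<130)
    for k,m in(("green",(h[...,0]>40)&(h[...,0]<90)&(h[...,1]>80)),("red",((h[...,0]<11)|(h[...,0]>172))&(h[...,1]>110))):
        m=m&near
        if m.sum()>5:
            P=XX[m]; ys,xs=np.nonzero(m); s=np.linalg.svd(P-P.mean(0),full_matrices=False)[2][0]; print(n,k,m.sum(),P.mean(0).round(1),"z",np.percentile(P[:,2],[2,98]).round(),"axis",s.round(2),"px",xs.mean().round(1),ys.mean().round(1),ys.min(),ys.max())
v0,u0=max(v-60,0),max(u-60,0)
cv2.imwrite("pics/up1.png",np.clip(1.4*cv2.resize(p[v0:v0+100,u0:u0+120],None,fx=6,fy=6,interpolation=2).astype(float),0,255).astype(np.uint8));print(u0,v0)
np.savez("s8.npz",p=p,X=X)
E
```

```text
time_s: 25.65
position: [619.8, -207.6, 266.3]
eef_rot: [-2.863, -0.147, -1.186]
contact_force: [-0.8, 1.2, -1.2]
gripper_width: 26.8
grasp_force: 54.1
[[0.7034, 0.1023, 0.7034], [0.0724, -0.9947, 0.0724], [0.7071, 0.0, -0.7071]] [ 619.8 -207.6  266.3] [-0.7  -0.13  2.04  0.79  0.79  0.33] 26.8 54.1 [-0.8  1.2 -1.2] [-0.07  0.47 -0.03]
180 183
s green 144 [ 580.4 -220.3  336.6] z [310. 390.] axis [ 0.8   0.09 -0.59] px 155.0 146.5 103 179
s red 134 [ 583.9 -213.9  350.9] z [326. 392.] axis [ 0.96 -0.2  -0.21] px 158.1 138.6 104 152
t green 99 [ 567.  -208.6  337.8] z [310. 394.] axis [-0.7   0.13  0.7 ] px 366.0 190.3 178 213
t red 28 [ 582.8 -211.2  352.8] z [335. 368.] axis [-0.91  0.37  0.22] px 368.6 182.5 176 210
120 123
```

View pics/up1.png

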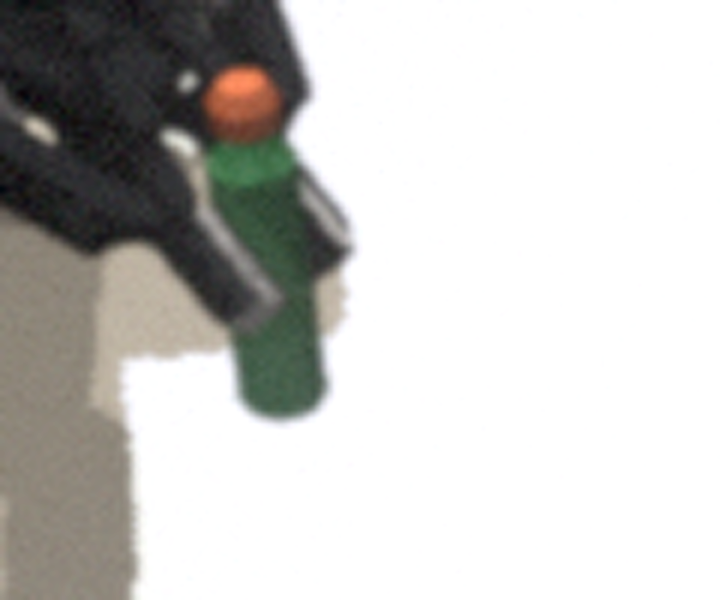

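The bottle is held, stopper at (243,103) and base at (283,395) in the crop. It looks near upright; I'll check the tilt against perspective.

```bash
python3 - <<'E'
from h import *
z=np.load("s8.npz");p,X=z["p"],z["X"];C=viewer.get_calibration("scene");h=cv2.cvtColor(p,cv2.COLOR_BGR2HSV).astype(int)
cam_=-np.array(C["R"]).T@C["t"]
def med(m): return np.median(X[m],0)
n=np.zeros(h.shape[:2],bool)
g=n.copy();g[145:195,150:178]=True;g&=(h[...,0]>40)&(h[...,0]<95)&(h[...,1]>50)
P=[];px=[]
for r_ in list(range(145,156))+list(range(172,192)):
    us=np.nonzero(g[r_])[0]
    if len(us)>8: px.append((us.mean(),r_,len(us))); c=X[r_,int(us.mean())-1:int(us.mean())+3].mean(0); P.append(c)
P=np.array(P);print([(round(float(a),1),b,c) for a,b,c in px]);print(P.round(0).tolist())
q=np.polyfit(P[:,2],P[:,:2],1);print("dx/dz,dy/dz (front line)",q[0],"deg",np.degrees(np.arctan(q[0])))
s=n.copy();s[132:148,152:170]=True;s&=((h[...,0]<12)|(h[...,0]>172))&(h[...,1]>110);print("stopper",s.sum(),med(s),P[:,2].min())
# image prediction for a vertical line through base px
R,t=np.array(C["R"]),np.array(C["t"]);f=192/np.tan(np.radians(C["vertical_fov"])/2)
b=P[P[:,2]<290].mean(0)
for dz in(0,50,100):
    w=R@(b+[0,0,dz])+t;print("vert px",w[0]/w[2]*f+C["cx"],w[1]/w[2]*f+C["cy"])
E
```

```text
[(161.0, 147, 13), (161.0, 148, 13), (161.0, 149, 15), (161.0, 150, 15), (162.0, 151, 15), (161.5, 152, 14), (161.5, 153, 14), (161.5, 154, 14), (161.5, 155, 14), (165.5, 179, 12), (165.5, 180, 12), (165.1, 181, 11), (165.5, 182, 12), (165.1, 183, 9), (166.0, 184, 11), (166.5, 185, 12), (166.0, 186, 11), (166.5, 187, 12), (166.1, 188, 11), (166.5, 189, 10)]
[[592.0, -216.0, 338.0], [593.0, -217.0, 336.0], [592.0, -217.0, 334.0], [593.0, -218.0, 333.0], [595.0, -218.0, 332.0], [595.0, -220.0, 331.0], [595.0, -220.0, 329.0], [595.0, -221.0, 327.0], [594.0, -220.0, 324.0], [596.0, -220.0, 273.0], [595.0, -220.0, 271.0], [595.0, -220.0, 269.0], [595.0, -220.0, 266.0], [594.0, -220.0, 263.0], [596.0, -219.0, 262.0], [595.0, -219.0, 259.0], [596.0, -220.0, 257.0], [728.0, -338.0, 381.0], [595.0, -220.0, 252.0], [595.0, -220.0, 250.0]]
dx/dz,dy/dz (front line) [ 0.3413366  -0.30574626] deg [ 18.8466515  -17.00081641]
stopper 127 [ 589.37933067 -215.89906206  350.06658396] 250.2274945203272
vert px 166.00309524863258 183.71597365121048
vert px 162.94452226497197 160.796581722642
vert px 159.65702749902067 136.16176626900642
```

The bottle is vertical to within about 1° and its base is about 245 mm up. I'll hand in.

```bash
python3 -c "
from cell import finish_job
print(finish_job())"
```

```text
the job is handed in; nothing more can be done
None
```

The lid is seated level on the tin, and the bottle is drawn from its stand and held upright and still, its base about 24 cm above the table; the job is handed in at about 26 s, with the squat bottle, blower and phone not touched, though I took no final picture of them.

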